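Shut the tablet case: cassette home, flap tucked under its lip

TASK

Push the white tablet cassette with a fingertip until it is fully home in its case, then press the standing flap down over it and push the flap along until its edge is well under the retaining lip, so that it stays shut when you let go. Only push and press: pick nothing up, and leave the other things on the tray standing where they are.

Things in the scene. Friction and masses are not known exactly. Their poses are not given: they have to be found in the camera images.
- case: Fixed level grey case. Origin: centre of the bay, on its underside (= tray floor height). x runs from the bay's open end to its closed end, y from lip side to hinge side, z up. Base plate 5 mm thick, x -110 to 65, y -53 to 51 mm (an open apron below x = -55). Bay 58 mm wide between side walls 22 mm high, from x = -55 (open) to the end wall at x = 55.
- cassette_center (a point): Centre (half-way up) of the loose white cassette with ten tablet wells, 110 long (along case x) x 54 x 15 mm, 60 to 130 g. It stands on the base plate, z 5 to 20 mm in the case's frame, sticking out 25 to 45 mm from the bay. Home: front against the end wall, rear flush with the bay's open end, this point at case x = 0, y = 0 +-2 mm. Slides at under 1 N.
- flap (a joint): Angle of the white flap, rad: 0 = flat over the bay (stop), 1.3 to 1.6 = standing, as at the start. A soft spring lifts it back to about 1.5 when let go untucked; holding it flat takes about 1 N at 30 mm from the hinge. Plate: case x -15 to 45 mm, 65 mm from hinge to free edge, 3 mm thick; flat, its upper face is at case z 27 mm. Standing, its outer face looks to case +y.
- runner (a joint): How far the flap's hinge has slid towards the lip (case -y), m: 0 to 0.003 at the start, 0.016 = end stop. Stays where left; moving it takes about 4 to 5 N. Below 0.006 the folding edge passes freely inside the lip; at 0.016 a flat flap's edge reaches 10 mm beneath it.
- flap_hinge (a point): Middle of the hinge axis (parallel to case x), on the runner: case x 15, y 36 minus the runner's travel, z 25.5 mm, in the middle of the flap's thickness. Knuckle radius 3.5 mm.
- flap_edge (a point): Middle of the flap's free edge, 65 mm from the hinge axis, half-way through its thickness; axes as the case's when the flap is flat.
- flap_ridge (a point): Centre of the push ridge on the flap's outer (folded: upper) face: straight bar 56 mm long parallel to the hinge, 44 to 49 mm from the hinge axis, 7 mm high. A fingertip between hinge and ridge can fold the flap and then push it along by the ridge.
- lip_mouth (a point): Middle of the lower inner edge of the fixed aluminium retaining lip: case x 15, y -35, z 32 mm. Lip: slab 4 mm thick, 56 mm long along x, y -35 to -49, closed by a wall on the outside. A flat flap passes 5 mm below it.
- dispenser: Round twist-dial pill dispenser, diameter 84, height 41 mm; loose bystander, not to be disturbed; origin at the centre of its underside, z up
- jar: Clear glass jar with a steel cap, diameter 62, height 82 mm; loose bystander, not to be disturbed; origin at the centre of its underside, z up
- tin: Steel tablet tin 80 x 56 x 25 mm; loose bystander, not to be disturbed; origin at the centre of its underside, z up
- block: Wooden block 125 x 46 x 40 mm with three holes holding amber vials; loose bystander, not to be disturbed; origin at the centre of its underside, z up
- bell: Small white ceramic bell, diameter 46, height 54 mm, behind the case's closed end; loose bystander, not to be disturbed; origin at the centre of its underside, z up
- vial0: Amber vial, diameter 23, height 62 mm, standing 30 mm deep in the block (top 72 mm above the tray floor); loose bystander, not to be disturbed; origin at the centre of its underside, z up
- vial1: Amber vial, diameter 23, height 62 mm, standing 30 mm deep in the block (top 72 mm above the tray floor); loose bystander, not to be disturbed; origin at the centre of its underside, z up
- vial2: Amber vial, diameter 23, height 62 mm, standing 30 mm deep in the block (top 72 mm above the tray floor); loose bystander, not to be disturbed; origin at the centre of its underside, z up
- cassette: The same loose cassette, with its origin at the centre of its underside, x along its length, z up.
Things that resemble listed ones, but are neither listed nor needed, are in the scene too. Leave any green or yellow look-alike of the cassette alone.

How it is judged:
By the outcome, as a careful person would: the job done as asked, in the order asked, and still so for the second after the job is handed in, with the robot touching nothing.
It also fails if it takes over 48 s, if anything falls off the work surface, if the arm or the gripper's body presses on something with over 40 N, if the wrist force passes 120 N, or if a joint passes its speed limit or range.

ROBOT

A 6-joint arm with a two-finger parallel gripper is mounted at the origin on the work surface. World frame = base frame: x ahead of the robot, y to its left, z up, the work surface at z = 0. Lengths are in mm, angles in rad, forces in N, time in s.
With the tool pointing down it reaches from about 375 to 925 mm from the base axis. Payload 5.7 kg.
Tool frame: the origin (TCP) lies at the very end of the fingers, on their centre line; the grasp point (between the pads) lies 19 mm behind it; z points along the fingers, y is the line along which they close (so a half turn about z gives the same grasp; the last joint's range is limited). The gripper opens to 88 mm and grips with 3 to 60 N. Pads are 20 mm wide; open, the fingers measure 115 mm over their backs; the gripper's body (75 mm by 178 mm) begins 61 mm behind the grasp point.
Start: joints at [-1.244, 0.359, 1.51, -0, 1.272, -0.115], TCP at [256.521, -542.364, 222.623] pointing down, gripper open.
Joint ranges: [-2.97, 2.97], [-1.01, 2.36], [0.21, 2.38], [-0.96, 4.11], [0.2, 2.71], [-2.98, 2.98]. Speed limits (rad/s): [2.39, 2.39, 3.14, 3.14, 3.14, 3.14].

INTERFACE

Orientations are given as a rotation vector (axis times angle).
In Python, from rig import arm gives the robot as it stands.
- The arm moves only by the tool carry_out, never from a script. Its arguments are lists of equal length, an entry for each row: "linear": the shift along the world's x, y, z in units of 750 mm (1.0 is 750 mm), a list of three; "twist": the turn, a rotation vector about the world's x, y, z in units of 2 pi rad (1.0 is 2 pi rad), a list of three. A call has 1 to 10 rows; each row is the pose to reach, as a shift and turn from the pose commanded when the call began, turning the shorter way round; what a row does not reach only later rows make up. A row lasts 1/8 s, in which the tool goes at most 62.5 mm and 10.7 degrees, less where a joint would pass 70% of its speed; a pose out of reach is approached as far as the arm can. A call with a number of a shift or a turn outside -1 to 1 is refused whole. A call with a gripper value outside its range is refused whole. "gripper" is the gripper's target within -1 to 1 (fully open at 1, half-way at 0, shut at -1), set as the call begins (left out, the last holds). The fingers move at their own pace and stop on an object; "newtons" is the grip in N (left out, the last holds). Time passes only in rows, so rows that repeat a pose let the fingers close. It gives the time, the measured TCP pose, the force, the opening and the grip force at its end, in the units of the state.
- arm.get_obs(): the state, without advancing time (a new reading comes with each control period).
- arm.camera(name): name is "scene" or "side" or "wrist"; returns (picture, depth): 384x512x3 uint8, red, green, blue; 384x512 float32, mm along the optical axis (not along the pixel's ray), 0 where there is no reading.
- arm.camera_info(name): a dict with "fovy" (degrees; the focal length in pixels is half the picture's height over the tangent of half this angle, whatever the lens; pixels are square), "cx", "cy" (the principal point, pixels), "rvec" (rotation vector, rad) and "tvec" (3), from world to camera coordinates, as OpenCV has them; the wrist camera has in their place "hand_eye" (4x4, takes a point from camera to tool coordinates, whose origin is the TCP and whose axes are the flange's). Camera axes: x right, y down, z forward; pixel columns grow to the right and rows downward; lengths in mm; the calibration is good to about 2 mm. A picture is of the moment at which its call begins: read the wrist's pose just before it. camera_info takes no time and is no camera call.
- arm.finish_job(): hands the job in; it is judged then, once.
The state is a dict: "time": time; "q": joint angles; "qvel": joint speeds; "joint_efforts": joint torques, N m; "ee_pos": TCP position; "tool_rot": TCP orientation; "wrist_force": force on the tool from outside, world axes, zero at the start; "ft_torque": the same for the moment, N m; "gripper_width": finger opening in mm; "grip_force": force on a finger pad.
Only numpy, scipy, OpenCV 4.12 (cv2) and the standard library are available. Lean on these libraries where they do the work, as an engineer would, in place of code of your own. Each camera call takes 0.05 s, during which the arm holds its last target. There are 200 camera calls.

## Working session

There is one attempt and no reset: what is moved stays moved. The work goes in short steps, Python scripts to look and compute and a tool call to move; the robot and the scene stay as the last step left them, time stands still between calls to the robot, and variables do not carry over. Pictures are saved under pics/ and viewed, at most 10 in all, crops included, and the job is handed in when it is done.

Besides the shell and the picture viewer there is one more tool, called after ">>>" as name(argument=value, ...), one argument or row to a line, values as JSON. carry_out: Moves the arm, as the interface text tells. Its arguments: {"type":"object","properties":{"linear":{"type":"array"},"twist":{"type":"array"},"gripper":{"type":"number"},"newtons":{"type":"number"}},"required":["linear","twist"]}

```bash
mkdir -p pics; cat > h.py <<'E'
import numpy as np, cv2
from rig import arm
def K(n):
    i=arm.camera_info(n); f=192/np.tan(np.radians(i['fovy'])/2); return f,i['cx'],i['cy'],i
def snap(n):
    o=arm.get_obs(); p,d=arm.camera(n); np.savez(f'pics/{n}.npz',p=p,d=d,pos=o['ee_pos'],rot=o['tool_rot']); return p,d
def cloud(n):
    z=np.load(f'pics/{n}.npz'); d=z['d'].astype(float); f,cx,cy,i=K(n)
    v,u=np.mgrid[:384,:512]; P=np.stack([(u-cx)/f*d,(v-cy)/f*d,d],-1)
    if n=='wrist':
        H=np.array(i['hand_eye']); P=P@H[:3,:3].T+H[:3,3]
        R=cv2.Rodrigues(np.array(z['rot'],float))[0]; return P@R.T+z['pos'],z['p'],d
    R=cv2.Rodrigues(np.array(i['rvec'],float))[0]; return (P-np.array(i['tvec']).ravel())@R,z['p'],d
E
python3 - <<'E'
from h import *
for n in ('scene','side'):
    p,d=snap(n); print(n,arm.camera_info(n))
    cv2.imwrite(f'pics/{n}0.png',cv2.resize(p[:,:,::-1],(800,600),interpolation=cv2.INTER_CUBIC))
o=arm.get_obs(); print(o['time'],o['ee_pos'],o['tool_rot'],arm.camera_info('wrist'))
E
```

```text
scene {'fovy': 55.54124893780116, 'cx': 260.0792073131719, 'cy': 190.77175954864984, 'rvec': array([ 2.12752037,  0.76018617, -0.36736127]), 'tvec': array([-448.69610108, -141.68266289, 1124.46655909])}
side {'fovy': 48.15893042106727, 'cx': 247.35018292606503, 'cy': 191.71461559169464, 'rvec': array([ 0.6977559 , -2.65168636,  1.12781305]), 'tvec': array([465.23595261, 194.10378397, 961.56360808])}
0.1 [ 256.33028032 -541.82000759  221.9137493 ] [-3.06368342e+00 -6.88010062e-01  3.01346733e-04] {'fovy': 68.31071429144428, 'cx': 258.7312051758295, 'cy': 196.94550143123726, 'hand_eye': array([[ 1.72468087e-03, -9.53839774e-01, -3.00311023e-01,
         8.41249751e+01],
       [ 9.99998085e-01,  1.92282200e-03, -3.64244150e-04,
         1.25927408e+00],
       [ 9.24875202e-04, -3.00309820e-01,  9.53841264e-01,
        -1.62826163e+02],
       [ 0.00000000e+00,  0.00000000e+00,  0.00000000e+00,
         1.00000000e+00]])}
```

View pics/scene0.png

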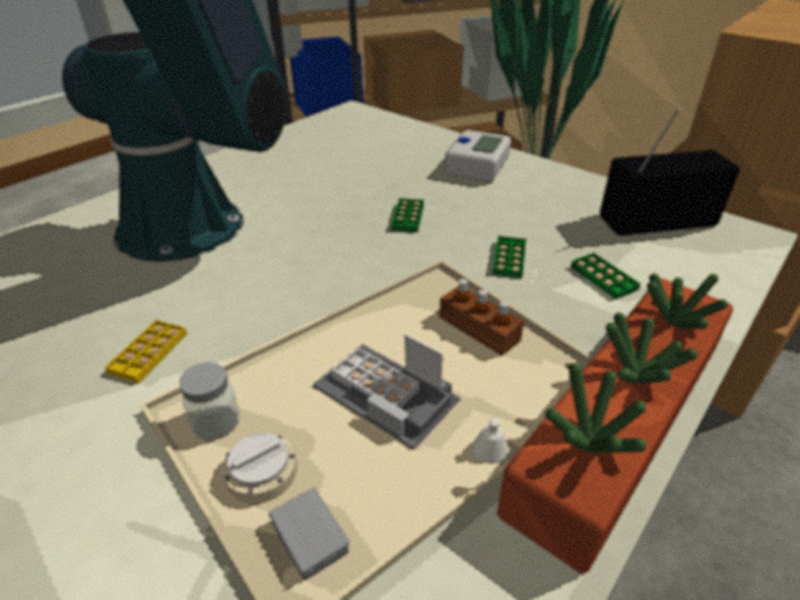

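View pics/side0.png

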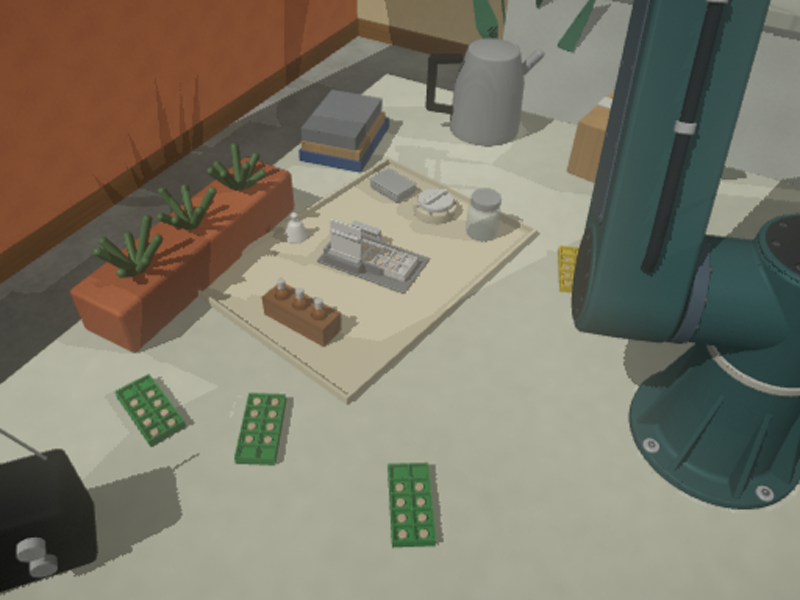

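The scene view shows the only grey case at about (385,395) in the 800x600 picture, with the white cassette in it at (375,370). The flap stands at (425,360) and the lip is at (388,410). The look-alikes are green at (408,213), (508,256) and (605,275), and yellow at (148,350). The white one in the case is the one meant. Next I'll get coarse coordinates.

```bash
python3 - <<'E'
from h import *
P,p,d=cloud('scene')
for nm,(u,v) in dict(plateW=(320,382),plateS=(412,442),plateE=(456,398),cassL=(338,370),cassTop=(362,348),flapT1=(408,340),flapT2=(441,358),flapmid=(424,362),lip1=(370,400),lip2=(406,422),tray=(420,480),bell=(492,440),block=(480,312),jar=(205,375)).items():
    print(nm,P[int(v*.64),int(u*.64)].round())
cv2.imwrite('pics/c1.png',cv2.resize(p[205:290,195:300,::-1],(735,595),interpolation=cv2.INTER_CUBIC))
P,p,d=cloud('side')
for nm,(u,v) in dict(cassEnd=(410,285),plateEnd=(427,262),plateEnd2=(408,290),plate3=(320,262),fl=(345,240)).items():
    print(nm,P[int(v*.64),int(u*.64)].round())
E
```

```text
plateW [ 524. -123.    9.]
plateS [ 685. -121.   10.]
plateE [685. -28.  10.]
cassL [535. -96.  20.]
cassTop [524. -37.  12.]
flapT1 [620. -47.  89.]
flapT2 [671. -44.  85.]
flapmid [644. -45.  64.]
lip1 [ 619. -124.   39.]
lip2 [ 665. -108.   17.]
tray [ 727. -157.    8.]
bell [769. -75.  36.]
block [634. 104.  48.]
jar [ 472. -250.   88.]
cassEnd [517. -55.   8.]
plateEnd [ 519. -124.    9.]
plateEnd2 [515. -46.   5.]
plate3 [684. -24.  12.]
fl [642. -43.  66.]
```

View pics/c1.png

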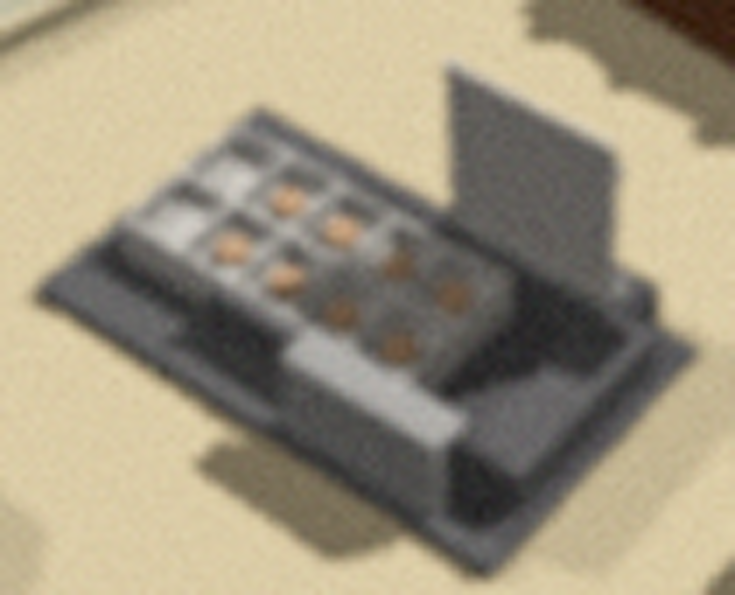

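The enlarged crop confirms it: the white cassette sticks out at the open end near world x≈520, the flap stands on the +y side and the lip is on the -y side. Case x is roughly world x, with the origin near (628,-74). I'll move to a wrist viewpoint above it with the fingers shut.

>>> carry_out(
  linear=[
    [0.06,0.1,0],
    [0.12,0.2,0],
    [0.18,0.3,0],
    [0.23,0.38,0],
    [0.28,0.46,-0.01],
    [0.32,0.53,-0.02],
    [0.35,0.6,-0.03],
    [0.36,0.623,-0.03],
    [0.36,0.623,-0.03],
    [0.36,0.623,-0.03],
  ],
  twist=[
    [0,0,-0.01],
    [0,0,-0.02],
    [0,0,-0.03],
    [0,0,-0.04],
    [0,0,-0.05],
    [0,0,-0.06],
    [0,0,-0.07],
    [0,0,-0.07],
    [0,0,-0.07],
    [0,0,-0.07],
  ],
  gripper=-1,
)

```text
time: 1.35
ee_pos: [527.0, -72.6, 199.5]
tool_rot: [-3.141, -0.01, 0.001]
wrist_force: [-0.3, -0.2, -0.7]
gripper_width: 0.6
grip_force: 0.0
```

```bash
python3 - <<'E'
from h import *
p,d=snap('wrist'); o=arm.get_obs(); print(o['time'],o['ee_pos'],o['tool_rot'],o['wrist_force'])
cv2.imwrite('pics/w1.png',cv2.resize(p[:,:,::-1],(800,600),interpolation=cv2.INTER_CUBIC))
E
```

```text
1.4 [526.40533937 -74.07785249 199.63263142] [-3.14149805e+00 -7.60899648e-03  1.74714049e-03] [-1.17439935 -0.16899511 -0.45402285]
```

View pics/w1.png

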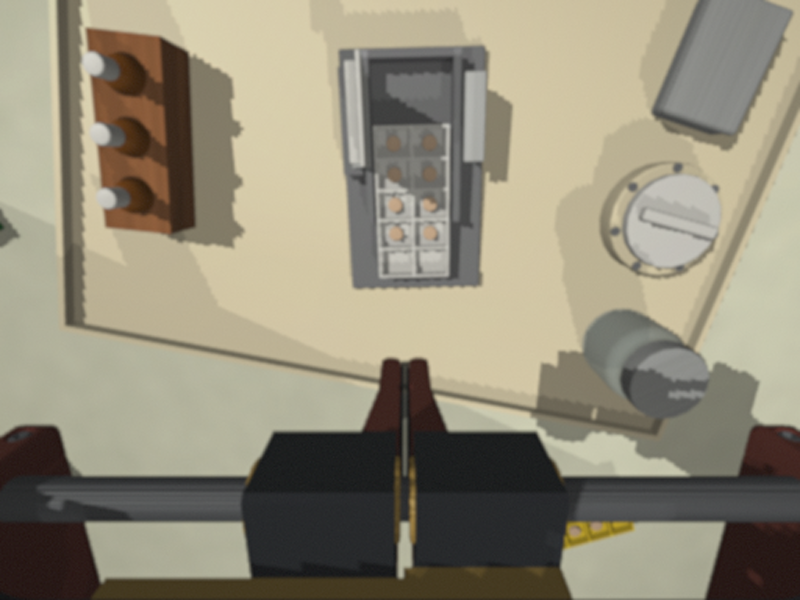

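The wrist view shows the plate corners at (353,288), (481,284), (486,46) and (340,50). The cassette rear runs from (380,277) to (448,276), the flap is edge-on at (355–364, 50–175), and the lip is at (474,70–162).

```bash
python3 - <<'E'
from h import *
P,p,d=cloud('wrist')
def at(u,v): return P[int(v*.64),int(u*.64)]
for nm,q in dict(tray=(290,250),tray2=(540,200),apronL=(362,270),apronR=(468,270),cassTopRear=(413,250),lip=(474,120),flaptop=(361,60),flaptop2=(361,100),flap3=(361,160),endw=(415,60),sidewallR=(457,200)).items(): print(nm,at(*q).round(1))
f,cx,cy,i=K('wrist'); z=np.load('pics/wrist.npz'); H=np.array(i['hand_eye']); R=cv2.Rodrigues(z['rot'])[0]
def ray(u,v,zz):
    u=u*.64;v=v*.64
    D=R@H[:3,:3]@np.array([(u-cx)/f,(v-cy)/f,1]); C=R@H[:3,3]+z['pos']; return C+D*(zz-C[2])/D[2]
fl=np.median(P[150:170,180:190,2]); print('floor',fl)
C=[ray(u,v,fl+5) for u,v in((353,288),(481,284),(486,46),(340,50))]
for c in C: print('corner',c.round(1))
for q in((380,277),(448,276)): print('cass rear bottom',ray(*q,fl+5).round(1))
for q in((366,73),(366,160)): print('flap edge at z+90',ray(*q,fl+90).round(1))
for q in((464,72),(464,162),(486,72),(485,162)): print('lip z36',ray(*q,fl+36).round(1))
src=np.array([(-110,51),(-110,-53),(65,-53),(65,51)],float); dst=np.array(C)[:,:2]
M,_=cv2.estimateAffinePartial2D(src,dst); print(M, np.degrees(np.arctan2(M[1,0],M[0,0])),np.hypot(M[1,0],M[0,0]))
cv2.imwrite('pics/w1c.png',cv2.resize(p[15:200,205:325,::-1],None,fx=3.2,fy=3.2,interpolation=cv2.INTER_CUBIC))
E
```

```text
tray [547.3  21.1   5.2]
tray2 [ 588.6 -177.8    6.9]
apronL [533.6 -37.7  11.6]
apronR [ 533.8 -124.     9.5]
cassTopRear [551.7 -79.   25.4]
lip [ 643.4 -118.4   41.6]
flaptop [681.2 -42.5  27.5]
flaptop2 [647.8 -47.8  91.2]
flap3 [616.1 -47.7  96.6]
endw [684.2 -78.5  14.7]
sidewallR [ 589.5 -110.6   28.6]
floor 5.714995827020388
corner [517.2 -30.8  10.7]
corner [ 521.5 -135.8   10.7]
corner [ 693.7 -128.9   10.7]
corner [690.5 -26.3  10.7]
cass rear bottom [526.7 -53.1  10.7]
cass rear bottom [ 528.  -108.5   10.7]
flap edge at z+90 [660.5 -51.3  95.7]
flap edge at z+90 [615.8 -50.5  95.7]
lip z36 [ 671.5 -110.7   41.7]
lip z36 [ 615.9 -113.4   41.7]
lip z36 [ 671.6 -125.    41.7]
lip z36 [ 616.  -127.8   41.7]Traceback (most recent call last):
  File "<stdin>", line 16, in <module>
cv2.error: OpenCV(4.12.0) /io/opencv/modules/calib3d/src/ptsetreg.cpp:1108: error: (-215:Assertion failed) count >= 0 && to.checkVector(2) == count in function 'estimateAffinePartial2D'
```

>>> carry_out(
  linear=[
    [-0.025,-0.01,-0.05],
    [-0.025,-0.01,-0.12],
    [-0.025,-0.01,-0.19],
    [-0.025,-0.01,-0.24],
    [-0.025,-0.01,-0.24],
    [-0.025,-0.01,-0.24],
  ],
  twist=[
    [0,0,0.005],
    [0,0,0.005],
    [0,0,0.005],
    [0,0,0.005],
    [0,0,0.005],
    [0,0,0.005],
  ],
)

```text
time: 2.15
ee_pos: [508.3, -83.6, 21.2]
tool_rot: [3.141, 0.051, 0.002]
wrist_force: [0.4, 0.3, -0.6]
gripper_width: 0.3
grip_force: 0.0
```

```bash
python3 - <<'E'
from h import *
p,d=snap('wrist'); o=arm.get_obs(); print(o['time'],o['ee_pos'],o['tool_rot'],o['wrist_force'])
cv2.imwrite('pics/w2.png',p[:,:,::-1])
E
```

```text
2.2 [508.89639618 -83.61360339  21.67737062] [3.1403576  0.05130909 0.00381397] [-0.02948762 -0.8380227   0.35977305]
```

View pics/w2.png

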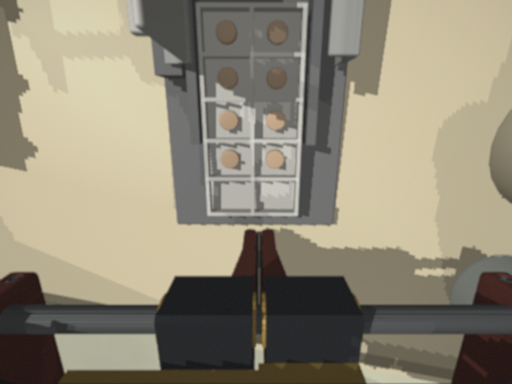

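The fingertip is centred behind the cassette rear: fingers at (258,235), rear edge from (208,214) to (299,214). Now I'll push along case x.

>>> carry_out(
  linear=[
    [0.008,0,0],
    [0.016,0.001,0],
    [0.024,0.001,0],
    [0.032,0.001,0],
    [0.04,0.002,0],
    [0.048,0.002,0],
    [0.055,0.002,0],
    [0.061,0.002,0],
    [0.065,0.002,0],
    [0.067,0.002,0],
  ],
  twist=[
    [0,0,0],
    [0,0,0],
    [0,0,0],
    [0,0,0],
    [0,0,0],
    [0,0,0],
    [0,0,0],
    [0,0,0],
    [0,0,0],
    [0,0,0],
  ],
)

```text
time: 3.45
ee_pos: [558.1, -81.1, 20.1]
tool_rot: [-3.141, -0.052, 0.0]
wrist_force: [-0.6, -0.3, 0.6]
gripper_width: 0.8
grip_force: 0.3
```

>>> carry_out(
  linear=[
    [0.002,0,0],
    [0.004,0,0],
    [0.004,0,0],
  ],
  twist=[
    [0,0,0],
    [0,0,0],
    [0,0,0],
  ],
)

```text
time: 3.82
ee_pos: [560.7, -81.1, 20.1]
tool_rot: [-3.141, -0.052, 0.001]
wrist_force: [-1.2, -0.1, 0.0]
gripper_width: 0.6
grip_force: 0.7
```

>>> carry_out(
  linear=[
    [0.002,0,0],
    [0.004,0,0],
    [0.004,0,0],
  ],
  twist=[
    [0,0,0],
    [0,0,0],
    [0,0,0],
  ],
)

```text
time: 4.2
ee_pos: [560.8, -80.8, 19.8]
tool_rot: [-3.14, -0.053, 0.009]
wrist_force: [-7.7, -1.2, 5.3]
gripper_width: 0.6
grip_force: 4.0
```

```bash
python3 - <<'E'
from h import *
p,d=snap('wrist'); o=arm.get_obs(); print(o['time'],o['ee_pos'],o['wrist_force'])
cv2.imwrite('pics/w3.png',cv2.resize(p[20:260,120:400,::-1],None,fx=2.5,fy=2.5,interpolation=cv2.INTER_CUBIC))
E
```

```text
4.25 [560.82660929 -80.81583579  19.7658366 ] [-8.57792471 -1.89725426  4.87239186]
```

View pics/w3.png

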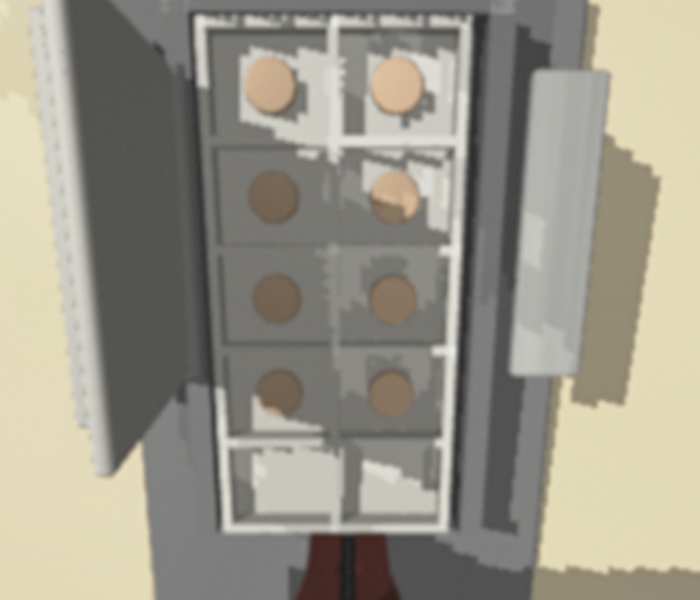

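The cassette is home. The wrist crop shows its front edge against the end wall at (330,20) and its rear edge at y≈530, flush with the side wall ends, with about 8 N of contact. I'll back off, rise and turn 90° to the far side of the flap.

>>> carry_out(
  linear=[
    [-0.02,0,0],
    [-0.025,0,0.06],
    [-0.025,0,0.14],
    [-0.025,0,0.21],
    [0,0.02,0.28],
    [0.05,0.05,0.28],
    [0.103,0.092,0.28],
    [0.103,0.092,0.28],
    [0.103,0.092,0.28],
    [0.103,0.092,0.28],
  ],
  twist=[
    [0,0,0],
    [0,0,0],
    [0,0,0.02],
    [0,0,0.045],
    [0,0,0.07],
    [0,0,0.1],
    [0,0,0.125],
    [0,0,0.15],
    [0,0,0.175],
    [0,0,0.2],
  ],
)

```text
time: 5.5
ee_pos: [641.4, -11.9, 229.9]
tool_rot: [2.505, 1.895, 0.001]
wrist_force: [-0.2, -0.2, 0.2]
gripper_width: 0.6
grip_force: 0.0
```

>>> carry_out(
  linear=[
    [0,0,0],
    [0,0,-0.05],
    [0,0,-0.1],
    [0,0,-0.1],
  ],
  twist=[
    [0,0,0.025],
    [0,0,0.05],
    [0,0,0.05],
    [0,0,0.05],
  ],
)

```text
time: 6.0
ee_pos: [638.7, -11.8, 152.3]
tool_rot: [-2.181, -2.255, 0.005]
wrist_force: [1.0, -0.4, 0.5]
gripper_width: 0.7
grip_force: 0.0
```

```bash
python3 - <<'E'
from h import *
p,d=snap('wrist'); p2,_=snap('scene'); o=arm.get_obs(); print(o['time'],o['ee_pos'],o['tool_rot'],o['wrist_force'])
cv2.imwrite('pics/w4.png',np.hstack([cv2.resize(p[:,:,::-1],None,fx=.8,fy=.8),cv2.resize(p2[150:304,180:334,::-1],(307,307))]))
P,p,d=cloud('wrist')
# flap outer face points: near case, z 40..100
m=(P[...,0]>618)&(P[...,0]<668)&(P[...,1]>-70)&(P[...,1]<-25)&(P[...,2]>33)&(P[...,2]<105)&(d>0)
Q=P[m]
for a in range(35,105,8):
    s=Q[(Q[:,2]>=a)&(Q[:,2]<a+8)]
    if len(s)>5: print(a,len(s),np.median(s[:,1]).round(1),np.percentile(s[:,1],95).round(1),s[:,2].max().round(1))
E
```

```text
6.1 [641.62498292 -12.16434576 155.81678262] [2.18399791e+00 2.25766574e+00 8.21179643e-04] [-0.25911311  0.59372823  0.79887267]
35 166 -42.1 -41.1 42.9
43 159 -42.5 -41.6 50.9
51 160 -42.9 -42.0 59.0
59 50 -43.0 -42.1 63.4
75 248 -40.2 -36.6 83.0
83 107 -44.5 -43.8 91.0
91 123 -45.5 -44.0 97.4
```

View pics/w4.png

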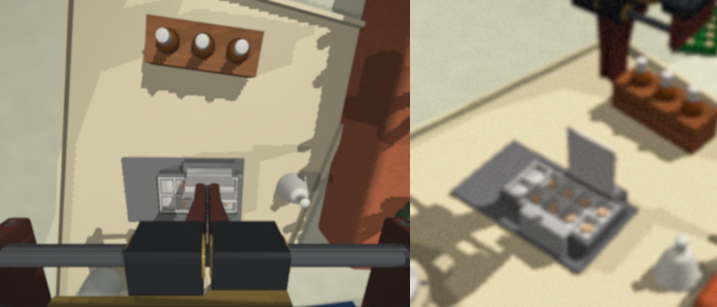

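The wrist depth puts the flap's outer face at y≈-42 with θ≈1.5, its top at z 97, and the ridge face at y≈-36.6, z 75–83. The cassette sits flush in the bay in both views. Now I'll descend on the +y side and start folding along an arc.

>>> carry_out(
  linear=[
    [0,0,-0.06],
    [0,0,-0.122],
    [0,-0.013,-0.122],
    [0.001,-0.026,-0.122],
    [0.001,-0.032,-0.122],
    [0.001,-0.037,-0.123],
    [0.001,-0.0425,-0.125],
    [0.002,-0.0475,-0.127],
    [0.002,-0.0525,-0.13],
    [0.002,-0.0565,-0.133],
  ],
  twist=[
    [0,0,0],
    [0,0,0],
    [0,0,0],
    [0,0,0],
    [0,0,0],
    [0,0,0],
    [0,0,0],
    [0,0,0],
    [0,0,0],
    [0,0,0],
  ],
)

```text
time: 7.35
ee_pos: [642.8, -54.7, 55.1]
tool_rot: [-2.184, -2.258, 0.0]
wrist_force: [-0.3, 0.6, 0.0]
gripper_width: 0.6
grip_force: 0.2
```

```bash
python3 - <<'E'
from h import *
p,d=snap('side'); p2,_=snap('scene'); o=arm.get_obs(); print(o['time'],o['ee_pos'],o['wrist_force'])
cv2.imwrite('pics/s5.png',np.hstack([cv2.resize(p[110:210,180:290,::-1],(396,360),interpolation=2),cv2.resize(p2[190:290,190:300,::-1],(396,360),interpolation=2)]))
E
```

```text
7.45 [642.57758923 -54.77173982  54.94091527] [-0.10211424 -0.08760028 -0.54988386]
```

View pics/s5.png

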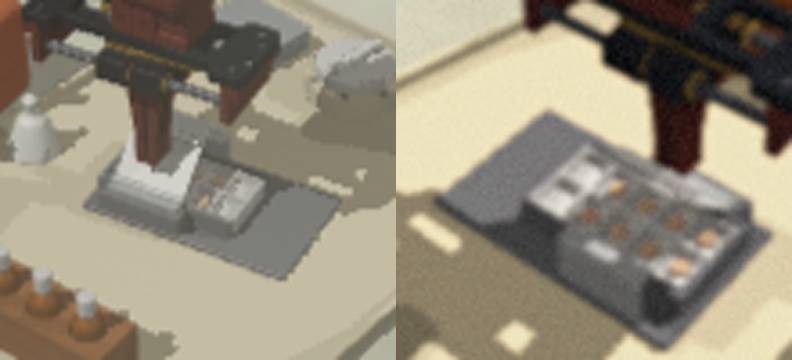

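The flap is leaning at about 45° with the fingertip on its face, at (150,150) in the left crop. I'll continue down to flat.

>>> carry_out(
  linear=[
    [0,-0.0045,-0.005],
    [0,-0.0075,-0.009],
    [0,-0.0105,-0.014],
    [0,-0.012,-0.019],
    [0,-0.0135,-0.024],
    [0,-0.014,-0.029],
    [0,-0.014,-0.031],
    [0,-0.014,-0.031],
  ],
  twist=[
    [0,0,0],
    [0,0,0],
    [0,0,0],
    [0,0,0],
    [0,0,0],
    [0,0,0],
    [0,0,0],
    [0,0,0],
  ],
)

```text
time: 8.45
ee_pos: [642.8, -65.2, 32.4]
tool_rot: [2.184, 2.258, -0.0]
wrist_force: [-1.2, -1.5, 1.8]
gripper_width: 0.3
grip_force: 1.4
```

>>> carry_out(
  linear=[
    [0,-0.005,-0.001],
    [0,-0.01,-0.001],
    [0,-0.015,-0.001],
    [0,-0.02,-0.001],
    [0.001,-0.025,-0.001],
    [0.001,-0.03,-0.001],
    [0.001,-0.03,-0.001],
  ],
  twist=[
    [0,0,0],
    [0,0,0],
    [0,0,0],
    [0,0,0],
    [0,0,0],
    [0,0,0],
    [0,0,0],
  ],
)

```text
time: 9.32
ee_pos: [644.0, -86.6, 32.2]
tool_rot: [-2.184, -2.257, -0.003]
wrist_force: [-0.3, 3.7, 7.6]
gripper_width: 0.6
grip_force: 3.7
```

>>> carry_out(
  linear=[
    [0,-0.003,0],
    [0,-0.006,0],
    [0,-0.009,0],
    [0,-0.009,0],
  ],
  twist=[
    [0,0,0],
    [0,0,0],
    [0,0,0],
    [0,0,0],
  ],
)

```text
time: 9.82
ee_pos: [644.0, -89.2, 32.2]
tool_rot: [-2.183, -2.253, -0.009]
wrist_force: [0.4, 18.1, 9.9]
gripper_width: 0.5
grip_force: 10.5
```

>>> carry_out(
  linear=[
    [0,-0.002,0],
    [0,-0.003,0],
    [0,-0.003,0],
  ],
  twist=[
    [0,0,0],
    [0,0,0],
    [0,0,0],
  ],
)

```text
time: 10.2
ee_pos: [644.0, -89.3, 32.3]
tool_rot: [-2.182, -2.251, -0.012]
wrist_force: [2.1, 24.8, 10.4]
gripper_width: 0.3
grip_force: 13.1
```

The push met a firm stop at 25 N, which matches full runner travel. I'll ease off and lift.

>>> carry_out(
  linear=[
    [0,0.006,0.001],
    [0,0.01,0.003],
    [0,0.011,0.01],
    [0,0.011,0.05],
    [0,0.011,0.11],
    [0,0.011,0.17],
    [0,0.03,0.23],
    [0,0.03,0.23],
  ],
  twist=[
    [0,0,0],
    [0,0,0],
    [0,0,0],
    [0,0,0],
    [0,0,0],
    [0,0,0],
    [0,0,0],
    [0,0,0],
  ],
)

```text
time: 11.2
ee_pos: [646.2, -74.5, 208.5]
tool_rot: [2.179, 2.253, 0.007]
wrist_force: [0.6, -0.4, 0.1]
gripper_width: 0.3
grip_force: 0.0
```

```bash
python3 - <<'E'
from h import *
p2,_=snap('scene'); p3,_=snap('side');p,d=snap('wrist'); o=arm.get_obs(); print(o['time'],o['ee_pos'],o['wrist_force'])
P,_,d=cloud('side')
cv2.imwrite('pics/s6.png',np.hstack([cv2.resize(x[...,::-1],(w,360),interpolation=2) for x,w in((p3[110:210,180:290],396),(p2[190:290,190:300],396))]))
m=(P[...,0]>625)&(P[...,0]<660)&(P[...,1]>-115)&(P[...,1]<-30)&(P[...,2]>20)&(P[...,2]<110)
for a in range(-112,-40,6):
    s=P[m&(P[...,1]>=a)&(P[...,1]<a+6)]
    if len(s): print(a,len(s),np.median(s[:,2]).round(1))
E
```

```text
11.35 [642.63051897 -74.38052457 202.89131961] [-0.72473133  1.06738581 -0.1315895 ]
-112 4 41.6
-106 37 37.4
-100 17 34.3
-94 15 34.4
-88 20 34.6
-82 17 34.3
-76 16 33.9
-70 20 33.5
-64 13 34.6
-58 22 33.8
-52 31 33.1
-46 19 28.9
```

View pics/s6.png

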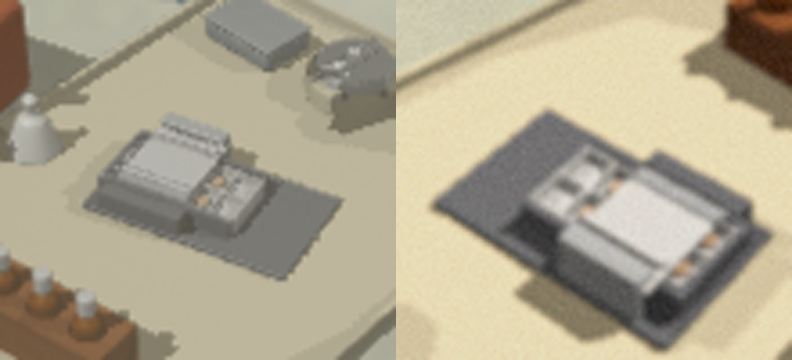

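Both views show the flap lying flat under the lip with the hand clear of it. The ridge is at y≈-104, which matches full runner travel. The cassette is home and the bystanders are untouched.

```bash
python3 -c "
from rig import arm
print(arm.finish_job())"
```

```text
the job is handed in; nothing more can be done
None
```

The cassette is fully home, and the flap is shut with its edge under the retaining lip and stayed shut after I let go. I handed the job in at about 11.4 s; no verdict was returned.

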